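# Load a hub into the cross-drilling jig

## Robot

A 6-joint arm with a two-finger parallel gripper is mounted at the origin on a cart in front of the work surface, level with it; the furniture and walls round the work are solid. World frame = base frame: x ahead of the robot, y to its left, z up, the work surface at z = 0. Lengths are in m, angles in rad, forces in N, time in s.
With the tool pointing down it reaches from about 0.25 to 0.775 m from the base axis. Payload 4 kg.
Tool frame: the origin (TCP) lies at the very end of the fingers, on their centre line; the grasp point (between the pads) lies 19 mm behind it; z points along the fingers, y is the line along which they close (so a half turn about z gives the same grasp; the last joint's range is limited). The gripper opens to 94 mm and grips with 3 to 60 N. Pads are 16 mm wide; open, the fingers measure 119 mm over their backs; the gripper's body (75 mm by 177 mm) begins 78 mm behind the grasp point.
Start: joints at [1.161, 0.087, 1.371, -0, 1.684, -0.103], TCP at [0.166, 0.524, 0.206] pointing down, gripper open.
Joint ranges: [-3.1, 3.1], [-0.76, 2.03], [0.27, 2.55], [-1.08, 4.22], [0.17, 2.65], [-2.57, 2.57]. Speed limits (rad/s): [2.79, 2.79, 3.14, 3.14, 3.14, 3.14].

## Interface

Orientations are given as [roll, pitch, yaw] about the fixed x, y, z axes, in that order (R = Rz(yaw) Ry(pitch) Rx(roll)).
In Python, from bench import robot, vision gives the robot as it stands.
- The arm moves only by the shell command python3 -m crank 'ROWS'. ROWS is JSON, a list of rows, each a list of 3 entries, a list of its own where there are three numbers: the closure, from 0 (fully open) to 1 (shut), then the shift along the tool's x, y, z in m, then the turn, a rotation vector about the tool's x, y, z in degrees. A call has 1 to 8 rows; each row shifts and turns the commanded pose from where the row before left it, along the tool's axes as they then stand; what a row does not reach is not made up. A row lasts 1/10 s, in which the tool goes at most 50 mm and 8.59 degrees, less where a joint would pass 70% of its speed; a pose out of reach is approached as far as the arm can. A call with a gripper value outside its range is refused whole. The fingers move at their own pace and stop on an object; the grip force is fixed at half the most. Time passes only in rows, so rows that do not move let the fingers close. It gives the time, the measured TCP pose, the force, the opening and the grip force at its end, in the units of the state.
- robot.get_obs(): the state, without advancing time (a new reading comes with each control period).
- vision.snapshot(name): name is "scene" or "side" or "wrist"; returns a dict with "color" (384x512x3 uint8, red, green, blue), "z_map" (384x512 float32, m along the optical axis (not along the pixel's ray), 0 where there is no reading), "fx", "fy", "cx", "cy" (pixels), "dist" ([k1, k2, p1, p2, k3] as OpenCV has them; the pictures are not rectified), "R" (3x3) and "t" (3): a world point X has camera coordinates R X + t. Camera axes: x right, y down, z forward; pixel columns grow to the right and rows downward; lengths in m; the calibration is good to about 2 mm. A picture is of the moment at which its call begins.
- robot.close_job(): hands the job in; it is judged then, once.
The state is a dict: "time": time; "joint_positions": joint angles; "qvel": joint speeds; "joint_torque": joint torques, N m; "tool_pos": TCP position; "ee_rot": TCP orientation; "wrist_force": force on the tool from outside, world axes, zero at the start; "wrist_torque": the same for the moment, N m; "width": finger opening in m; "finger_force": force on a finger pad.
Only numpy, scipy, OpenCV 4.12 (cv2) and the standard library are available. Lean on these libraries where they do the work, as an engineer would, in place of code of your own. Each camera call takes 0.05 s, during which the arm holds its last target. There are 200 camera calls.

## Task

Load the drilling jig using pushes only, never gripping or lifting: push the round wooden hub that stands at the low end of the gutter up the slope, over the spring dog and on to the end block, so that the dog springs up behind it and the hub stays there without rolling back when you take your finger away. Then push the metal drill-guide arm round over the hub until it is fully home against its stop pin. Leave the other things on the bench where they are.

Things in the scene. Friction and masses are not known exactly. Their poses are not given: they have to be found in the camera images.
- jig: Drilling jig, fixed to the bench; plywood base 310 x 110 x 15 mm. Origin on the bench under it, z up, x along the jig from the loading end (-x) to the end block (+x). Level loading gutter from x = -0.152 to -0.06: floor at z = 0.023, walls to z = 0.041, a low lip across its outer end to z = 0.029. The sloped gutter begins at x = -0.06.
- gutter: Sloped gutter of the jig, fixed, rising 8 degrees. Origin in the middle of its floor at the foot of the slope (jig x = -0.06, z = 0.023); x up the slope along it, y across (the jig's y), z square off its floor. Channel 30 mm wide, walls 9 mm thick, 18 mm high above the floor.
- stop (a point): Middle of the end block's stop face, 30 mm off the gutter floor, at gutter x = 0.1515; axes as the gutter's. The block is 40 mm long, 50 mm wide, its top 66 mm off the floor. A hub touching it has its centre at gutter x = 0.1215; a hub leaning back on the raised dog at about 0.1175, right under the drill bush of the closed arm.
- hub: Turned pale wooden hub, 60 mm diameter, 26 mm wide, 60 to 130 g, with a 10 mm axle hole; stands on edge in the level loading gutter and rolls along it. Origin at its centre (30 mm above the floor it stands on); its y axis is its axle and lies across the gutter.
- dog (a joint): Spring dog, a steel tongue 10 mm wide in a slot of the gutter floor; angle in rad, 0 = raised, tip 10 mm off the floor at gutter x = 0.095; about 0.29 = pressed flush. Its ramp starts at gutter x = 0.068: a hub pushed up the slope presses it down by its weight. It springs up once the hub's centre passes gutter x = 0.118 and then keeps the hub from rolling back.
- guide (a joint): Drill-guide arm, aluminium bar 24 mm wide, 12 mm thick, 102 mm long from its pivot. Angle in rad: 0 = home against the stop pin, pointing back down the slope over the hub, 6 mm above it; 1.57 = square out to the gutter's +y side; starts at 1.1 to 1.65. Stays where it is left; takes about 0.5 N at its end.
- guide_pivot (a point): Pivot of the guide arm on top of the end block: gutter x = 0.1715, y = 0, 72 mm off the gutter floor (mid thickness of the arm: underside 66, top 78 mm; pivot screw to 85 mm). The pivot axis is square to the gutter floor. Axes as the gutter's.
- guide_end (a point): Point on the middle line of the guide arm, 90 mm from the pivot (12 mm short of its rounded free end), mid thickness; its frame turns with the arm: x from the free end to the pivot, z square off the gutter floor.
- drilled_hub: Finished pale wooden hub lying flat behind the jig, 60 mm diameter, 26 mm high; bystander; origin centre of underside.
- pegged_hub: Finished hub lying flat behind the jig with three pegs sticking out to 72 mm from its centre, 26 mm high; bystander; origin centre of underside.
- marker_2: Marker lying along the robot's side of the jig, 15 x 138 x 15 mm, long along its y; bystander; origin centre of underside.
- offcut_1: Pale wood offcut behind the jig, 30 x 50 x 20 mm; bystander; origin centre of underside.
- glue_bottle: White glue bottle with red cap standing on the right, 38 x 56 x 146 mm; bystander; origin centre of underside.
- cat_figure: Flat wooden cat figure standing on the right, 16 x 66 x 99 mm; bystander; origin centre of underside.
Not all that is in view belongs to the job. What is shaped like the hub but blue or turquoise is not meant.

How it is judged:
By the outcome, as a careful person would: the job done as asked, in the order asked, and still so for the second after the job is handed in, with the robot touching nothing.
It also fails if it takes over 50 s, if anything falls off the work surface, if the arm or the gripper's body presses on something with over 40 N, if the wrist force passes 120 N, or if a joint passes its speed limit or range.

## Working session

There is one attempt and no reset: what is moved stays moved. The work goes in short steps, Python scripts to look and compute and a shell command to move; the robot and the scene stay as the last step left them, time stands still between calls to the robot, and variables do not carry over. Pictures are saved under pics/ and viewed, at most 10 in all, crops included, and the job is handed in when it is done.

```bash
mkdir -p pics; ls
cat > h.py <<'E'
import numpy as np, cv2
from bench import robot, vision
def snap(n):
    s=vision.snapshot(n); np.savez('pics/'+n+'.npz',**s); return s
def save(s,f,crop=None,scale=1):
    im=s['color'][...,::-1]
    if crop: r0,r1,c0,c1=crop; im=im[r0:r1,c0:c1]
    cv2.imwrite('pics/'+f,cv2.resize(im,None,fx=scale,fy=scale,interpolation=cv2.INTER_CUBIC))
def K(s): return np.array([[s['fx'],0,s['cx']],[0,s['fy'],s['cy']],[0,0,1.]])
def cloud(s):
    h,w=s['z_map'].shape
    v,u=np.mgrid[:h,:w]
    p=cv2.undistortPoints(np.stack([u,v],-1).reshape(-1,1,2).astype(np.float64),K(s),np.array(s['dist'],float)).reshape(h,w,2)
    z=s['z_map'].astype(float)
    P=np.dstack([p*z[...,None],z])
    X=(P-np.array(s['t']).reshape(3))@np.array(s['R'])
    X[z==0]=np.nan
    return X
def proj(s,X):
    X=np.atleast_2d(np.array(X,float))
    return cv2.projectPoints(X.reshape(-1,1,3),cv2.Rodrigues(np.array(s['R'],float))[0],np.array(s['t'],float).reshape(3),K(s),np.array(s['dist'],float))[0].reshape(-1,2)
E
python3 - <<'E'
from h import *
o=robot.get_obs(); print(o)
for n in ('scene','side'):
    s=snap(n); save(s,n+'0.png',scale=1.5)
    print(n, -np.array(s['R']).T@np.array(s['t']))
E
```

```text
pics
{'time': 0.0, 'joint_positions': array([ 1.16090060e+00,  8.79635875e-02,  1.37225280e+00, -3.81155181e-05,
        1.68358508e+00, -1.03138216e-01]), 'qvel': array([-0.00134375,  0.00013792,  0.00054733, -0.00114974,  0.00015355,
        0.00094352]), 'joint_torque': array([-1.28003328e-03, -3.40186429e+01, -3.02425289e+01,  7.18337204e-02,
        3.31286550e-02, -1.73275453e-04]), 'tool_pos': array([0.1659006 , 0.52380764, 0.20430022]), 'ee_rot': array([-3.13939167e+00, -1.89728373e-04,  2.83483069e+00]), 'wrist_force': array([0.28377063, 0.24897113, 0.48837391]), 'wrist_torque': array([ 0.00721552, -0.00559365, -0.02551973]), 'finger_force': 0.0, 'width': 0.09386216116387364}
scene [-0.28982428 -0.50475293  0.79908697]
side [0.28579243 1.0627727  0.68626472]
```

View pics/scene0.png

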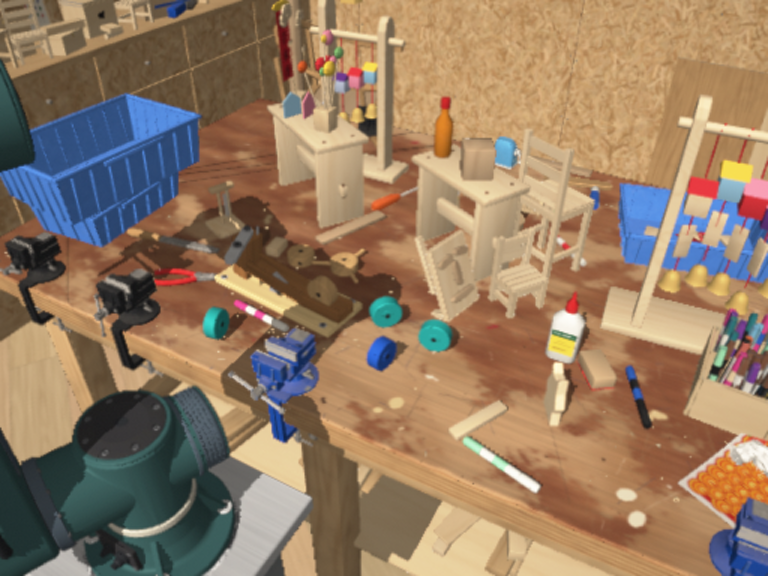

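View pics/side0.png

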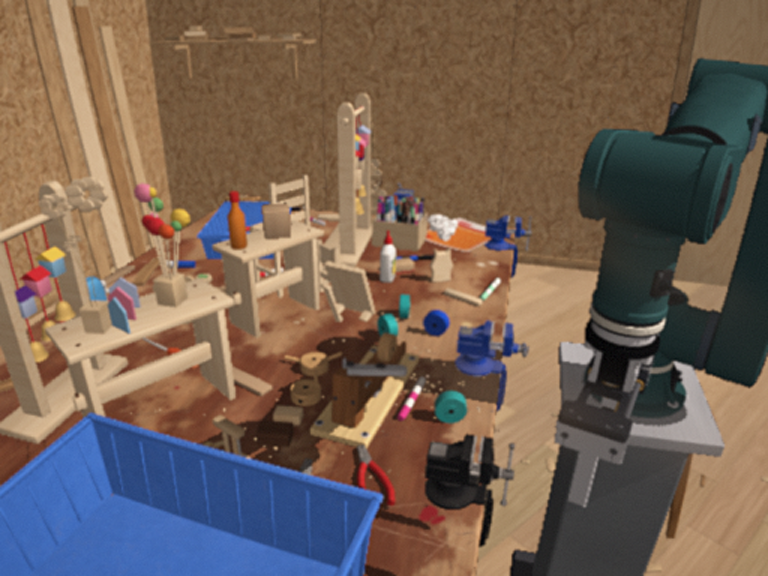

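The scene view shows the jig from about (230,260) to (350,320) in the scaled picture. Candidates for the hub: pale disc standing in the gutter at (322,290), drilled hub lying flat at (300,257), pegged hub at (346,262), and turquoise/blue wheels at (215,322), (385,311), (436,335), (381,352). By the description I choose the one at (322,290), and check it in a close crop.

Run:
```python
from h import *
s=dict(np.load('pics/scene.npz')); s2=dict(np.load('pics/side.npz'))
w=snap('wrist')
a=cv2.resize(s['color'][140:235,130:260],(520,380),interpolation=cv2.INTER_CUBIC)
b=cv2.resize(s2['color'][205:305,190:300],(280,255),interpolation=cv2.INTER_CUBIC)
c=cv2.resize(w['color'],(280,210))
im=np.zeros((470,800,3),np.uint8); im[:380,:520]=a; im[:255,520:]=b; im[256:466,520:]=c
cv2.imwrite('pics/crop1.png',im[...,::-1])
for n,S,pts in(('scene',s,[(214,192),(215,195),(220,215),(160,163),(155,165),(240,210),(145,187)]),('side',s2,[(230,247),(270,247),(250,245),(230,275),(210,287),(277,237)])):
    X=cloud(S)
    for u,v in pts: print(n,u,v,X[v,u].round(3))
```

```text
scene 214 192 [0.507 0.051 0.07 ]
scene 215 195 [0.506 0.047 0.061]
scene 220 215 [0.483 0.018 0.014]
scene 160 163 [0.486 0.222 0.128]
scene 155 165 [0.482 0.239 0.117]
scene 240 210 [ 0.543 -0.013  0.002]
scene 145 187 [0.493 0.308 0.006]
side 230 247 [0.548 0.249 0.113]
side 270 247 [0.444 0.227 0.117]
side 250 245 [0.495 0.239 0.122]
side 230 275 [0.54  0.28  0.045]
side 210 287 [0.589 0.306 0.014]
side 277 237 [0.461 0.018 0.018]
```

View pics/crop1.png

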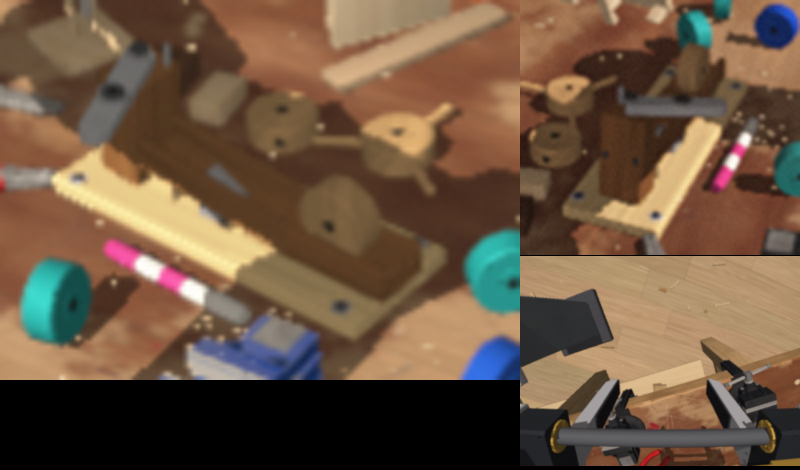

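Crop: the pale hub stands in the gutter at (342,215) in the crop, choice confirmed. The guide arm lies from (140,50) to (95,130), roughly square out towards the robot, so the jig's +y is the robot side. Now fit the jig pose.

```bash
cat > fit.py <<'E'
from h import *
from scipy.optimize import minimize
# jig solid sample: boxes in jig coords -> distance of cloud points to nearest surface
c,sn=np.cos(np.radians(8)),np.sin(np.radians(8))
RG=np.array([[c,0,-sn],[0,1,0],[sn,0,c]])  # gutter->jig
G0=np.array([-.06,0,.023])
def box(p,lo,hi):
    lo,hi=np.array(lo),np.array(hi); q=np.abs(p-(lo+hi)/2)-(hi-lo)/2
    return np.linalg.norm(np.maximum(q,0),axis=1)+np.minimum(q.max(1),0)
def dist(pj):
    g=(pj-G0)@RG
    d=[box(pj,(-.155,-.055,0),(.155,.055,.015)),
       box(pj,(-.152,.015,.015),(-.06,.024,.041)),box(pj,(-.152,-.024,.015),(-.06,-.015,.041)),
       box(g,(0,.015,-.01),(.15,.024,.018)),box(g,(0,-.024,-.01),(.15,-.015,.018)),
       box(g,(.1515,-.025,-.03),(.1915,.025,.066)),box(g,(0,-.024,-.02),(.15,.024,0)),box(pj,(-.152,-.024,.015),(-.06,.024,.023))]
    return np.abs(np.min(d,axis=0))
def tojig(X,p):
    a=p[2]; R=np.array([[np.cos(a),-np.sin(a),0],[np.sin(a),np.cos(a),0],[0,0,1]])
    return (X-np.array([p[0],p[1],p[3] if len(p)>3 else 0]))@R
def toworld(pj,p):
    a=p[2]; R=np.array([[np.cos(a),-np.sin(a),0],[np.sin(a),np.cos(a),0],[0,0,1]])
    return np.atleast_2d(pj)@R.T+np.array([p[0],p[1],0])
def g2w(g,p): return toworld(np.atleast_2d(g)@RG.T+G0,p)
def fit(X,p0):
    X=X[np.isfinite(X).all(1)]
    def cost(p):
        pj=tojig(X,p)
        return np.mean(np.minimum(dist(pj),.012))
    best=min((minimize(cost,np.array(p0)+d,method='Nelder-Mead',options=dict(initial_simplex=np.array(p0)+d+np.vstack([np.zeros(3),np.diag([.015,.015,.1])]),maxiter=400)) for d in ([0,0,0],[.02,0,0],[-.02,0,0],[0,.02,0],[0,-.02,0],[0,0,.15],[0,0,-.15])),key=lambda r:r.fun)
    return best.x,best.fun
E
cat > est.py <<'E'
from fit import *
import sys
p=[.5,.15,1.57]
S={n:dict(np.load(f'pics/{n}.npz')) for n in sys.argv[1:]}
def near(X,p):
    X=X[np.isfinite(X).all(1)]; j=tojig(X,p); return X[(np.abs(j[:,0])<.175)&(np.abs(j[:,1])<.07)&(j[:,2]>.008)&(j[:,2]<.2)]
C={n:cloud(s).reshape(-1,3) for n,s in S.items()}
for it in range(3):
    X=np.vstack([near(x,p) for x in C.values()]); p,f=fit(X,p)
print('both',p.round(4),f,len(X))
for n in C: q,f=fit(near(C[n],p),p); print(n,q.round(4),f)
np.save('p.npy',p)
for n in C:
    X=near(C[n],p); j=tojig(X,p); g=(j-G0)@RG
    m=(j[:,0]<-.05)&(np.abs(j[:,1])<.02)&(j[:,2]>.05)
    h=j[m]
    print(n,'hub pts',len(h)); 
    if len(h): print('x range',h[:,0].min(),h[:,0].max(),'y',h[:,1].min(),h[:,1].max(),'z',h[:,2].max())
    gg=(tojig(C[n],p)-G0)@RG
    a=gg[(gg[:,2]>.072)&(gg[:,2]<.084)&(np.linalg.norm(gg[:,:2]-[.1715,0],axis=1)<.11)]
    r=a[:,:2]-[.1715,0]; k=np.linalg.norm(r,axis=1)>.04
    print('arm pts',len(a),k.sum(),'angle',np.median(np.arctan2(r[k,1],-r[k,0])),'maxr',np.linalg.norm(r,axis=1).max() if len(r) else 0)
E
python3 est.py scene side
```

```text
both [0.5292 0.1504 1.4598] 0.003119931925448366 5567
scene [0.5302 0.1512 1.4556] 0.0030261790244943024
side [0.5275 0.1503 1.452 ] 0.0030034361780913806
scene hub pts 231
x range -0.12667843181468594 -0.06654970136267627 y -0.012720570888718094 0.015985917049703327 z 0.08546893107097699
arm pts 209 127 angle 1.133682718414541 maxr 0.10289995722186294
side hub pts 162
x range -0.12269374242242158 -0.06355109665654754 y -0.009823413645698708 0.016795615326932883 z 0.08584212313909356
arm pts 246 137 angle 1.2681200433312685 maxr 0.10205994786883453
```

Jig at (0.529, 0.150), yaw ≈1.456; hub at jig x ≈ -0.096; guide about 1.2 rad. Go above the loading end with closed fingers, tool y along the gutter.

```bash
python3 -m crank '[[1,[0,0,0],[0,0,-5.5]],[1,[0,0,0],[0,0,-5.5]],[1,[-0.025,-0.031,0],[0,0,0]],[1,[-0.025,-0.031,0],[0,0,0]],[1,[-0.025,-0.031,0],[0,0,0]],[1,[-0.025,-0.031,0],[0,0,0]],[1,[-0.025,-0.031,0],[0,0,0]],[1,[-0.025,-0.031,0],[0,0,0]]]'
python3 -m crank '[[1,[-0.025,-0.031,0],[0,0,0]],[1,[-0.025,-0.031,0],[0,0,0]],[1,[-0.025,-0.031,0],[0,0,0]],[1,[-0.025,-0.031,0],[0,0,0]],[1,[-0.025,-0.031,0],[0,0,0]],[1,[-0.025,-0.031,0],[0,0,0]],[1,[-0.025,-0.031,0],[0,0,0]],[1,[0,0,0],[0,0,0]]]'
cat > now.py <<'E'
from fit import *
p=np.load('p.npy'); o=robot.get_obs(); j=tojig(o['tool_pos'][None],p); g=((j-G0)@RG)[0]
print('t',round(o['time'],2),'tcp',o['tool_pos'].round(4),'rpy',o['ee_rot'].round(3),'jig',j[0].round(4),'gut',g.round(4),'F',o['wrist_force'].round(2),'w',round(o['width'],4))
E
python3 now.py
```

```text
time: 0.95
tool_pos: [0.2942, 0.3209, 0.2052]
ee_rot: [-3.141, -0.0, 3.027]
wrist_force: [1.5, 0.4, 0.1]
width: 0.0333
finger_force: 0.0
time: 1.75
tool_pos: [0.4443, 0.0831, 0.2047]
ee_rot: [-3.14, -0.001, 3.021]
wrist_force: [-0.4, 0.1, 1.0]
width: 0.0004
finger_force: 0.0
t 1.75 tcp [0.4443 0.0831 0.2047] rpy [-3.140e+00 -1.000e-03  3.021e+00] jig [-0.0763  0.0769  0.2047] gut [0.0092 0.0769 0.1822] F [-0.39  0.09  1.  ] w 0.0004
```

```bash
python3 - <<'E'
from h import *
w=snap('wrist'); save(w,'w1.png',scale=1.4)
print(-np.array(w['R']).T@np.array(w['t']))
E
python3 est.py scene side wrist
```

```text
[0.3655102  0.09318032 0.38386762]
both [0.531  0.1504 1.4506] 0.0026576485398410927 25662
scene [0.5302 0.1512 1.4555] 0.003023018331181213
side [0.5275 0.1503 1.452 ] 0.002983605565358492
wrist [0.5312 0.1505 1.4492] 0.002477073220014346
scene hub pts 231
x range -0.12686971398061003 -0.06687015556186054 y -0.012003706107914769 0.016897676868918538 z 0.08546893107097699
arm pts 209 128 angle 1.1395707749533566 maxr 0.10551966055907827
side hub pts 162
x range -0.1230238235886074 -0.06380317248380428 y -0.00871069400529126 0.01782069113207302 z 0.08584212313909356
arm pts 248 144 angle 1.2667541197041543 maxr 0.10462875064314374
wrist hub pts 505
x range -0.12411883857146915 -0.10278257076625193 y -0.012388986402731639 0.013414573492877942 z 0.08267072289608139
arm pts 3070 1887 angle 1.1320351891085167 maxr 0.10208960114077077
```

View pics/w1.png

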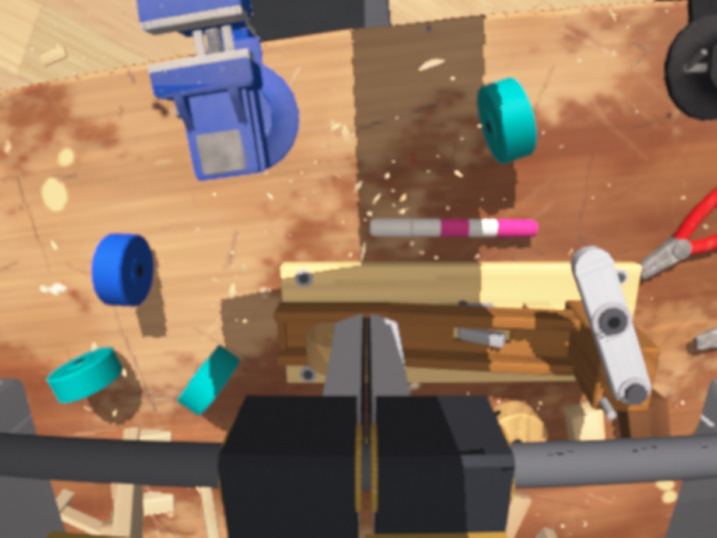

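Wrist view: jig at rows 265–380 (px), hub at (325,345) partly behind the fingers, guide arm from pivot (635,392) to end (593,262). Turquoise wheel at (208,380) near the loading end, so I come down close behind the hub.

```bash
python3 -m crank '[[1,[-0.026,-0.024,0],[0,0,0]],[1,[-0.026,-0.023,0],[0,0,0]],[1,[-0.026,-0.023,0],[0,0,0]],[1,[0,0,0.03],[0,0,0]],[1,[0,0,0.03],[0,0,0]],[1,[0,0,0],[0,0,0]]]'
python3 - <<'E'
from h import *
w=snap('side'); save(w,'s1.png',(150,300,200,350),4)
E
python3 now.py
```

```text
time: 2.4
tool_pos: [0.5088, 0.0097, 0.1405]
ee_rot: [3.141, -0.01, 3.028]
wrist_force: [0.3, 0.2, -0.2]
width: 0.0007
finger_force: 0.0
t 2.45 tcp [0.5103 0.0096 0.1433] rpy [ 3.141 -0.006  3.028] jig [-0.1424  0.0037  0.1433] gut [-0.0648  0.0037  0.1306] F [-0.02 -0.66  0.49] w 0.0003
```

View pics/s1.png

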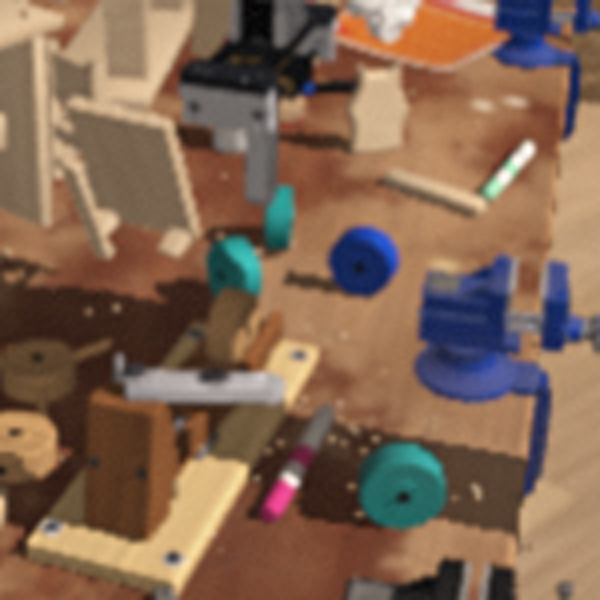

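Side view: fingertips (262,195) in line with the gutter behind the hub (235,325), wheels clear. Lower, then push along the level part.

```bash
python3 -m crank '[[1,[-0.003,-0.004,0.033],[0,0,0]],[1,[0,0,0.033],[0,0,0]],[1,[0,0,0.032],[0,0,0]],[1,[0,0,0],[0,0,0]]]'; python3 now.py
python3 -m crank '[[1,[0,0.006,0],[0,0,0]],[1,[0,0.006,0],[0,0,0]],[1,[0,0.006,0],[0,0,0]],[1,[0,0.006,0],[0,0,0]],[1,[0,0.006,0],[0,0,0]],[1,[0,0.006,0],[0,0,0]],[1,[0,0.006,0],[0,0,0]]]'; python3 now.py
```

```text
time: 2.85
tool_pos: [0.512, 0.0051, 0.0448]
ee_rot: [3.141, -0.007, 3.028]
wrist_force: [-0.8, -0.5, -0.1]
width: 0.0004
finger_force: 0.0
t 2.85 tcp [0.512  0.0051 0.0448] rpy [ 3.141 -0.007  3.028] jig [-0.1466  0.0014  0.0448] gut [-0.0827  0.0014  0.0336] F [-0.8  -0.53 -0.08] w 0.0004
time: 3.55
tool_pos: [0.5191, 0.0469, 0.0469]
ee_rot: [3.14, -0.001, 3.027]
wrist_force: [-0.1, 0.1, -0.2]
width: 0.0004
finger_force: 0.0
t 3.55 tcp [0.5191 0.0469 0.0469] rpy [ 3.140e+00 -1.000e-03  3.027e+00] jig [-0.1042 -0.0006  0.0469] gut [-0.0404 -0.0006  0.0298] F [-0.06  0.07 -0.24] w 0.0004
```

```bash
python3 -m crank '[[1,[0,0.008,-0.001],[0,0,0]],[1,[0,0.008,-0.001],[0,0,0]],[1,[0,0.008,-0.001],[0,0,0]],[1,[0,0.008,-0.001],[0,0,0]],[1,[0,0.008,-0.001],[0,0,0]],[1,[0,0.008,-0.001],[0,0,0]],[1,[0,0.008,-0.001],[0,0,0]],[1,[0,0.008,-0.001],[0,0,0]]]'; python3 now.py
cat > hub.py <<'E'
from fit import *
p=np.load('p.npy')
for n in('scene','side'):
    s=snap(n); g=(tojig(cloud(s).reshape(-1,3),p)-G0)@RG
    m=g[(g[:,2]>.022)&(g[:,2]<.064)&(np.abs(g[:,1])<.02)&(g[:,0]<.15)&(g[:,0]>-.1)]
    t=g[(g[:,2]>.052)&(g[:,2]<.064)&(np.abs(g[:,1])<.02)&(g[:,0]<.15)&(g[:,0]>-.1)]
    print(n,len(m),np.percentile(m[:,0],[1,99]).round(4),'top',len(t),t[:,0].mean() if len(t) else 0)
E
python3 hub.py
```

```text
time: 4.35
tool_pos: [0.527, 0.1098, 0.0556]
ee_rot: [-3.141, 0.0, 3.027]
wrist_force: [-1.3, -5.1, 4.0]
width: 0.0004
finger_force: 2.5
t 4.35 tcp [0.527  0.1098 0.0556] rpy [-3.141  0.     3.027] jig [-0.0408 -0.0009  0.0556] gut [ 0.0235 -0.0009  0.0296] F [-1.26 -5.05  3.95] w 0.0004
scene 351 [-0.0891  0.149 ] top 108 0.0516607917268787
side 157 [-0.0843  0.0958] top 96 0.06300867821462842
```

```bash
python3 -m crank '[[1,[0,0.007,-0.001],[0,0,0]],[1,[0,0.007,-0.001],[0,0,0]],[1,[0,0.007,-0.001],[0,0,0]],[1,[0,0.007,-0.001],[0,0,0]],[1,[0,0.007,-0.001],[0,0,0]],[1,[0,0.007,-0.001],[0,0,0]],[1,[0,0.006,-0.001],[0,0,0]]]'; python3 now.py; python3 hub.py
```

```text
time: 5.15
tool_pos: [0.5325, 0.1578, 0.0625]
ee_rot: [3.141, -0.0, 3.027]
wrist_force: [-0.8, -2.5, 2.7]
width: 0.0006
finger_force: 1.4
t 5.15 tcp [0.5325 0.1578 0.0625] rpy [ 3.141 -0.     3.027] jig [ 0.0075 -0.0006  0.0625] gut [ 0.0723 -0.0006  0.0297] F [-0.78 -2.53  2.68] w 0.0006
scene 348 [-0.09    0.1499] top 108 0.10047148300917957
side 111 [-0.0842  0.1218] top 40 0.08664927334985766
```

Push on in small steps until it meets the end block.

```bash
python3 -m crank '[[1,[0,0.003,0],[0,0,0]],[1,[0,0.002,0],[0,0,0]],[1,[0,0.002,0],[0,0,0]],[1,[0,0,0],[0,0,0]]]'; python3 now.py; python3 hub.py
```

```text
time: 5.65
tool_pos: [0.5333, 0.1641, 0.0625]
ee_rot: [3.141, 0.0, 3.027]
wrist_force: [0.2, -0.9, 1.3]
width: 0.0007
finger_force: 0.7
t 5.65 tcp [0.5333 0.1641 0.0625] rpy [3.141 0.    3.027] jig [ 0.0138 -0.0007  0.0625] gut [ 0.0786 -0.0007  0.0288] F [ 0.22 -0.91  1.29] w 0.0007
scene 343 [-0.0887  0.1492] top 107 0.10585944820485776
side 102 [-0.086   0.1226] top 32 0.09159526564831692
```

```bash
python3 -m crank '[[1,[0,0.002,0],[0,0,0]],[1,[0,0.001,0],[0,0,0]],[1,[0,0,0],[0,0,0]]]';python3 -m crank '[[1,[0,0.002,0],[0,0,0]],[1,[0,0.001,0],[0,0,0]],[1,[0,0,0],[0,0,0]]]'; python3 now.py; python3 hub.py
```

```text
time: 6.05
tool_pos: [0.5334, 0.1646, 0.0626]
ee_rot: [-3.137, -0.0, 3.026]
wrist_force: [-1.2, -6.9, 3.4]
width: 0.0002
finger_force: 3.6
time: 6.35
tool_pos: [0.5335, 0.1647, 0.0626]
ee_rot: [-3.131, -0.001, 3.025]
wrist_force: [-1.1, -13.5, 5.2]
width: 0.0002
finger_force: 6.9
t 6.35 tcp [0.5335 0.1647 0.0626] rpy [-3.131e+00 -1.000e-03  3.025e+00] jig [ 0.0145 -0.0007  0.0626] gut [ 0.0792 -0.0007  0.0288] F [ -1.11 -13.48   5.19] w 0.0002
scene 347 [-0.089   0.1492] top 103 0.10721389437823006
side 103 [-0.0882  0.1232] top 35 0.09060755144855746
```

It is hard against the end block (TCP stalled, 13 N). Back off gently and check that the dog holds.

```bash
python3 -m crank '[[1,[0,-0.004,0],[0,0,0]],[1,[0,-0.003,0],[0,0,0]],[1,[0,-0.003,0],[0,0,0]],[1,[0,-0.003,0],[0,0,0]],[1,[0,-0.003,0],[0,0,0]],[1,[0,-0.01,0],[0,0,0]],[1,[0,-0.01,0],[0,0,0]],[1,[0,-0.01,0],[0,0,0]]]';python3 now.py; python3 hub.py
python3 - <<'E'
from h import *
a=dict(np.load('pics/scene.npz')); save(a,'sc2.png',(130,240,120,270),5)
E
```

```text
time: 7.25
tool_pos: [0.5285, 0.1232, 0.0625]
ee_rot: [-3.142, -0.0, 3.027]
wrist_force: [-0.4, 0.6, 0.6]
width: 0.0005
finger_force: 0.0
t 7.25 tcp [0.5285 0.1232 0.0625] rpy [-3.142 -0.     3.027] jig [-0.0273 -0.0008  0.0625] gut [ 0.0379 -0.0008  0.0345] F [-0.36  0.61  0.56] w 0.0005
scene 368 [-0.0899  0.145 ] top 107 0.0924721217555529
side 110 [-0.0863  0.1243] top 35 0.058136232216204675
```

View pics/sc2.png

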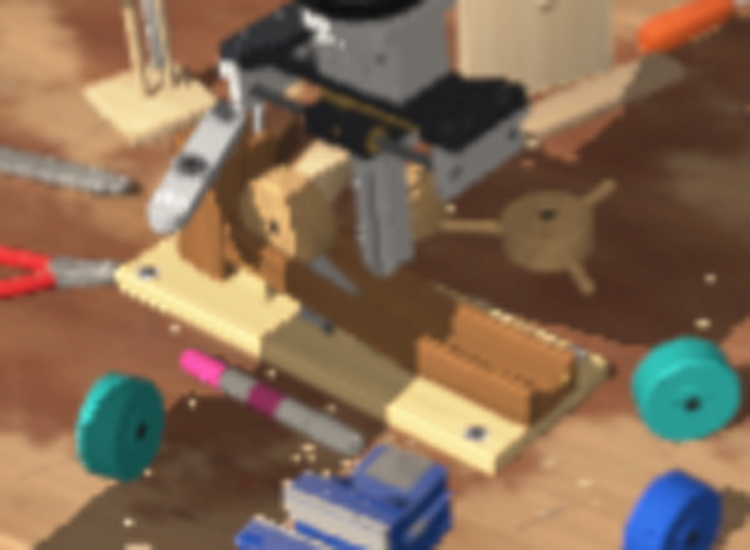

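The hub stays at the end block at (290,215), the dog is up behind it at (330,270). Now measure the guide angle again and list waypoints for the finger round the pivot.

```bash
python3 -m crank '[[1,[0,0,-0.036],[0,0,0]],[1,[0,0,-0.036],[0,0,0]],[1,[0,0,-0.036],[0,0,0]],[1,[0.029,0.049,0],[0,0,0]],[1,[0.029,0.049,0],[0,0,0]],[1,[0.029,0.048,0],[0,0,0]],[1,[0,0,0],[0,0,0]]]'; python3 now.py
cat > arm.py <<'E'
from fit import *
p=np.load('p.npy')
for n in('scene','side','wrist'):
    s=snap(n); g=(tojig(cloud(s).reshape(-1,3),p)-G0)@RG
    a=g[(g[:,2]>.070)&(g[:,2]<.082)]; r=a[:,:2]-[.1715,0]; d=np.linalg.norm(r,axis=1)
    k=(d>.03)&(d<.098)&(r[:,1]>-.03)&(r[:,0]<.04)
    r=r[k]
    if len(r)<15: continue
    th=np.arctan2(r[:,1],-r[:,0]); c=r.mean(0); v=np.linalg.svd(r-c)[2][0]; v*=-np.sign(v[0])
    print(n,k.sum(),'ang med',np.median(th).round(3),'line dir',np.arctan2(v[1],-v[0]).round(3))
E
python3 arm.py
python3 - <<'E'
from fit import *
for th in (1.35,1.2,1.0,.8,.6,.4,.2,.1,0,-.05):
    u=np.array([-np.cos(th),np.sin(th)]);n=np.array([np.sin(th),np.cos(th)]);h=.0125*abs(np.sin(th))+.008*np.cos(th)
    q=np.array([.1715,0])+.08*u+(.012+h)*n
    j=RG@np.array([*q,.068])+G0
    print(th,j.round(4))
E
```

```text
time: 8.05
tool_pos: [0.4644, 0.2658, 0.1708]
ee_rot: [3.139, -0.001, 3.034]
wrist_force: [-0.1, -0.2, 0.9]
width: 0.0007
finger_force: 0.0
t 8.05 tcp [0.4644 0.2658 0.1708] rpy [ 3.139e+00 -1.000e-03  3.034e+00] jig [0.1066 0.0799 0.1708] gut [0.1855 0.0799 0.1232] F [-0.07 -0.21  0.94] w 0.0007
scene 126 ang med 1.126 line dir 1.182
side 166 ang med 1.3 line dir 1.134
wrist 1937 ang med 1.158 line dir 1.295
1.35 [0.1081 0.0837 0.1153]
1.2 [0.0962 0.0842 0.1136]
1.0 [0.0799 0.0818 0.1113]
0.8 [0.064  0.0759 0.1091]
0.6 [0.0493 0.0664 0.107 ]
0.4 [0.0367 0.0535 0.1053]
0.2 [0.0271 0.0378 0.1039]
0.1 [0.0236 0.0291 0.1034]
0 [0.0211 0.02   0.1031]
-0.05 [0.0202 0.0166 0.1029]
```

```bash
python3 -m crank '[[1,[0.006,0.015,0],[0,0,0]],[1,[0,0,0.027],[0,0,0]],[1,[0,0,0.027],[0,0,0]],[1,[0,0,0],[0,0,0]]]'; python3 now.py
```

```text
time: 8.6
tool_pos: [0.4607, 0.275, 0.1121]
ee_rot: [-3.137, -0.008, 3.025]
wrist_force: [-0.0, -0.4, 0.8]
width: 0.0005
finger_force: 0.0
t 8.6 tcp [0.4607 0.275  0.1121] rpy [-3.137 -0.008  3.025] jig [0.1152 0.0847 0.1121] gut [0.1859 0.0847 0.0638] F [-0.03 -0.37  0.81] w 0.0005
```

```bash
python3 -m crank '[[1,[-0.001,-0.009,0],[0,0,0]],[1,[-0.001,-0.009,0],[0,0,0]],[1,[0,-0.009,0],[0,0,0]],[1,[-0.001,-0.009,0],[0,0,0]],[1,[-0.003,-0.008,0.001],[0,0,0]],[1,[-0.003,-0.008,0.001],[0,0,0]],[1,[-0.005,-0.008,0.001],[0,0,0]],[1,[-0.005,-0.007,0.001],[0,0,0]]]'; python3 now.py; python3 arm.py
```

```text
time: 9.4
tool_pos: [0.4744, 0.2071, 0.1124]
ee_rot: [3.141, 0.0, 3.027]
wrist_force: [-0.0, 0.7, -0.3]
width: 0.0005
finger_force: 0.2
t 9.4 tcp [0.4744 0.2071 0.1124] rpy [3.141 0.    3.027] jig [0.0494 0.063  0.1124] gut [0.1208 0.063  0.0733] F [-0.01  0.73 -0.26] w 0.0005
scene 90 ang med 0.618 line dir 0.92
side 102 ang med 0.815 line dir 0.761
wrist 1202 ang med 0.61 line dir -0.741
```

```bash
python3 -m crank '[[1,[-0.005,-0.006,0.003],[0,0,0]],[1,[-0.005,-0.006,0.003],[0,0,0]],[1,[-0.008,-0.005,0.001],[0,0,0]],[1,[-0.008,-0.005,0.001],[0,0,0]],[1,[-0.005,-0.002,0],[0,0,0]],[1,[-0.004,-0.002,0],[0,0,0]],[1,[0,0,0],[0,0,0]]]'; python3 now.py; python3 arm.py
```

```text
time: 10.25
tool_pos: [0.5065, 0.1775, 0.1044]
ee_rot: [-3.141, 0.0, 3.026]
wrist_force: [-0.1, 0.2, -0.9]
width: 0.0008
finger_force: 0.0
t 10.25 tcp [0.5065 0.1775 0.1044] rpy [-3.141  0.     3.026] jig [0.024  0.0276 0.1044] gut [0.0945 0.0276 0.069 ] F [-0.13  0.24 -0.87] w 0.0008
scene 73 ang med 0.169 line dir -0.158
side 103 ang med 0.268 line dir 0.188
wrist 1436 ang med 0.288 line dir 0.218
```

Close to home; finish in small steps until the stop pin pushes back.

```bash
python3 -m crank '[[1,[-0.003,0,0],[0,0,0]],[1,[-0.003,0,0],[0,0,0]],[1,[-0.002,0,0],[0,0,0]],[1,[0,0,0],[0,0,0]]]'; python3 -m crank '[[1,[-0.001,0,0],[0,0,0]],[1,[-0.001,0,0],[0,0,0]],[1,[0,0,0],[0,0,0]]]';python3 now.py
```

```text
time: 10.8
tool_pos: [0.512, 0.1773, 0.1045]
ee_rot: [-3.141, -0.005, 3.027]
wrist_force: [-5.6, 0.1, 3.3]
width: 0.0005
finger_force: 2.9
time: 11.1
tool_pos: [0.5121, 0.1773, 0.1044]
ee_rot: [-3.141, -0.009, 3.028]
wrist_force: [-10.4, 0.4, 5.2]
width: 0.0004
finger_force: 5.1
t 11.1 tcp [0.5121 0.1773 0.1044] rpy [-3.141 -0.009  3.028] jig [0.0244 0.022  0.1044] gut [0.0949 0.022  0.0689] F [-10.44   0.37   5.22] w 0.0004
```

Stalled at gutter y = 0.022 with 10 N, as expected for home. Retreat sideways, up, and look.

```bash
python3 -m crank '[[1,[0.004,0,0],[0,0,0]],[1,[0.01,0,0],[0,0,0]],[1,[0.03,0,0],[0,0,0]],[1,[0.03,0,0],[0,0,0]],[1,[0.03,-0.01,-0.04],[0,0,0]],[1,[0.03,-0.02,-0.04],[0,0,0]],[1,[0,-0.03,-0.04],[0,0,0]],[1,[0,0,0],[0,0,0]]]'; python3 now.py; python3 arm.py; python3 hub.py
python3 - <<'E'
from h import *
a=dict(np.load('pics/scene.npz'));b=dict(np.load('pics/wrist.npz'));c=dict(np.load('pics/side.npz'))
im=np.zeros((600,800,3),np.uint8)
im[:330,:400]=cv2.resize(a['color'][130:240,125:258],(400,330),interpolation=cv2.INTER_CUBIC)
im[:300,400:]=cv2.resize(b['color'],(400,300))
im[300:,400:]=cv2.resize(c['color'][200:300,190:323],(400,300),interpolation=cv2.INTER_CUBIC)
cv2.imwrite('pics/f1.png',im[...,::-1])
E
```

```text
time: 11.9
tool_pos: [0.3809, 0.1327, 0.2277]
ee_rot: [3.138, 0.014, 3.025]
wrist_force: [0.9, 0.2, -0.6]
width: 0.0005
finger_force: 0.0
t 11.9 tcp [0.3809 0.1327 0.2277] rpy [3.138 0.014 3.025] jig [-0.0356  0.1469  0.2277] gut [0.0527 0.1469 0.1993] F [ 0.93  0.24 -0.63] w 0.0005
scene 136 ang med 0.104 line dir -0.046
side 92 ang med 0.15 line dir -0.061
scene 271 [-0.0897  0.1472] top 43 0.1140965330832258
side 105 [-0.0846  0.1308] top 26 0.11985076482898972
```

View pics/f1.png

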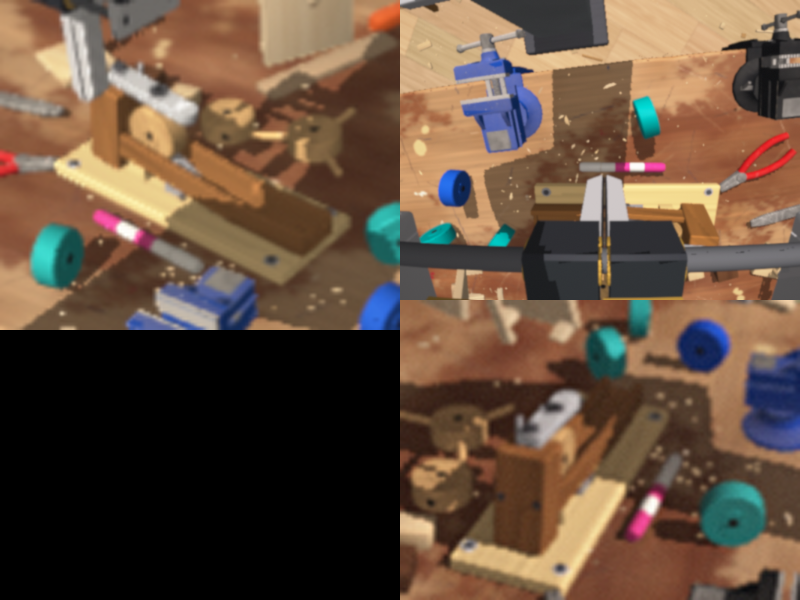

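The pictures show the guide lying along the gutter over the hub (scene crop (155,95), side crop (548,420)). The measured arm direction is within 0.06 rad of home. The hub is at the end block with the finger away, and the other things haven't moved.

```bash
python3 -m crank '[[1,[0,0,0],[0,0,0]],[1,[0,0,0],[0,0,0]]]'; python3 -c "
from bench import robot
print(robot.close_job())"
```

```text
time: 12.35
tool_pos: [0.3784, 0.1341, 0.2195]
ee_rot: [-3.141, -0.003, 3.027]
wrist_force: [0.6, -0.3, 0.5]
width: 0.0004
finger_force: 0.0
the job is handed in; nothing more can be done
None
```

The job is handed in at 12.35 s: the hub is held at the end block by the raised dog, the guide arm was pushed over it until it stalled against the stop pin at about 10 N, and the other things on the bench look unmoved.

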